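# Shut the control box and find the lock with the key

## Task

Close up the repaired control box: swing its open lid fully shut, take the red-handled panel key out of its stand and put it into the lock on the lid. The slot inside cannot be seen, so turn the key a little back and forth with only gentle downward pressure until it drops fully home, then turn it clockwise until its handle lies crosswise, parallel to the box's front edge, and leave it standing in the lock. Do not disturb the other things on the bench.

Things in the scene. Friction and masses are not known exactly. Their poses are not given: they have to be found in the camera images.
- box: grey steel control box, fixed, 160 (x, depth) x 240 (y, width) mm, rim 82 mm high; origin under its centre at bench level, x axis from front (robot's side) to back, z up. Hinge line of its blue lid: along y at x = +80 mm, z = 82 mm (at the lid's underside). The key must never press on box, lid or lock with more than 40 N
- lid (a joint): angle of the blue lid (8 mm thick, 162 mm from hinge line to free edge, 244 mm wide), rad: 0 shut, growing as its free edge swings up and back; starts at 0.9 to 1.25 and stays where it is left by hinge friction (2 to 5 N at the free edge move it)
- lid_edge (a point): middle of the lid's free edge on its outer (upper) face, 160 mm from the hinge line. Push the lid shut here, from behind and above, but beside the lock housing, a 50 mm square block in the middle of the lid's width near the free edge that stands 20 mm out of the outer face
- lock_mouth (a point): centre of the keyhole's mouth, on top of the lock housing, axes like the lid's. With the lid shut it lies 35 mm behind the box's front, midway across, 110 mm above the bench. The round bore goes straight down, 26 mm across with a 4 mm chamfer. Fully home, the key's flange rests on the housing and the blade's end is 44 mm below the mouth
- slot_top (a point): on the bore's axis, 32 mm below the mouth: flat top of a turning core with an 8.2 mm slot through its axis. With the blade in line (within about 0.15 rad) the key drops 12 mm farther; near that limit it may catch half way until wiggled. The slot's start is hidden: seen from above, 0 to 1.0 rad clockwise from the box's front-to-back line. This point does not show it
- core_axis (a point): on the bore's axis, 44 mm below the mouth. The core is stiff (0.12 N m): a lightly pressed blade slides round on its top without turning it. With the blade in the slot the key turns it clockwise, with up to 0.15 rad of play, to a stop about 0.08 rad past crosswise. Crosswise is locked. This point does not turn
- key: panel key standing upright, 105 mm tall, about 0.12 kg. Origin: middle of the blade's lower end; z up. Blade 22 mm along x, 5 mm along y, 14 mm tall; shank 22 mm across up to z = 44; flange 44 mm across at z = 44 to 50; red flat handle at z = 60 to 105, 60 mm along x and 12 mm along y (blade and handle lie in one plane): pinch it across the 12 mm
- stand: wooden key stand, fixed, 70 x 70 x 50 mm on a 90 mm square base plate; origin under its centre; the key hangs by its flange in the 27 mm hole in the middle, its blade's end 6 mm above the bench, and lifts straight out (45 mm until clear)
- mug: blue mug, 87 mm tall, a bystander; origin under its centre
- bottle: white bottle with blue cap, 50 mm across, 125 mm tall, a bystander; origin under its centre
- screwdriver: red screwdriver, 198 mm long, lying, a bystander
- caliper: digital caliper, 200 mm long, lying, a bystander

How it is judged (in metres and radians):
On the way, in this order (a step that is already met when the one before it is completed fails the run):
1. the lid is shut (value of joint lid below 0.03 rad), for 0.2 s.
2. the key has entered the bore of the lock, lid shut (z of key in the frame of lock_mouth below -0.015 m and horizontal distance between key and lock_mouth below 0.006 m and value of joint lid below 0.03 rad), for 0.05 s.
3. the blade has dropped into the hidden slot (its end 37 mm or more below the mouth) (z of key in the frame of lock_mouth below -0.037 m and horizontal distance between key and lock_mouth below 0.006 m and value of joint lid below 0.03 rad), for 0.2 s.
4. the key has been turned until its handle lies crosswise (within 0.2 rad), still fully home (z of key in the frame of lock_mouth below -0.04 m and angle between the x axis of key and the y axis of box, either way round below 0.2 rad), for 0.2 s.
At the end, for the whole second after the job is handed in: the lid is shut (under 0.03 rad), and the key stands released and still in the lock, fully home (its end at least 40 mm below the mouth, within 6 mm of the axis, tilted less than 0.12 rad), its handle crosswise: within 0.2 rad of parallel to the box's front edge (all of step 4 and value of joint lid below 0.03 rad and horizontal distance between key and lock_mouth below 0.006 m and angle between key's own z axis and vertical below 0.12 rad and linear speed of key below 0.02 m/s); the robot touches nothing.
It fails at once if the key presses on the box, lid or lock with more than 40 N (contact force between key and box above 40 N).
It fails at once if a bystander is moved by more than 3 cm (distance of any of mug, bottle, screwdriver, caliper from where it was at the start of the episode above 0.03 m).
It also fails if it takes over 72 s, if anything falls off the work surface, if the arm or the gripper's body presses on something with over 40 N, if the wrist force passes 120 N, or if a joint passes its speed limit or range.

## Robot

A 6-joint arm with a two-finger parallel gripper is mounted at the origin on a cart in front of the work surface, level with it; the furniture and walls round the work are solid. World frame = base frame: x ahead of the robot, y to its left, z up, the work surface at z = 0. Lengths are in m, angles in degrees, forces in N, time in s.
With the tool pointing down it reaches from about 0.4 to 0.825 m from the base axis. Payload 7 kg.
Tool frame: the origin (TCP) lies midway between the tips of the shut fingers; the grasp point (between the pads) lies 19 mm behind it; z points along the fingers, y is the line along which they close (so a half turn about z gives the same grasp; the last joint's range is limited). The gripper opens to 88 mm and grips with 3 to 60 N. Pads are 19 mm wide; open, the fingers measure 130 mm over their backs; the gripper's body (78 mm by 193 mm) begins 47 mm behind the grasp point.
Start: joints at [82.111, 20.546, 0.682, 0, -70.136, -16.507], TCP at [0.279, 0.615, 0.188] pointing down, gripper open.
Joint ranges: [-176.03, 176.03], [-82.01, 121.73], [-58.28, 71.71], [-173.87, 95.51], [-174.79, -0.11], [-173.66, 173.66]. Speed limits (degrees/s): [136.94, 136.94, 172.46, 180, 180, 180].

## Interface

Orientations are given as [roll, pitch, yaw] about the fixed x, y, z axes, in that order (R = Rz(yaw) Ry(pitch) Rx(roll)).
In Python, from plant import ctrl gives the robot as it stands. The module is installed in compiled form; this text tells all that it offers.
- The arm moves only by the tool send_rows, never from a script. Its argument "plan" is a list that holds one entry, the list of rows, each a list of 6 numbers: the shift along the tool's x, y, z in cm, then the turn, a rotation vector about the tool's x, y, z in degrees. A call has 1 to 8 rows; each row is the pose to reach, as a shift and turn from the pose commanded when the call began, along the tool's axes at that moment; what a row does not reach only later rows make up. A row lasts 1/12 s, in which the tool goes at most 41.7 mm and 7.16 degrees, less where a joint would pass 70% of its speed; a pose out of reach is approached as far as the arm can. A call with a gripper value outside its range is refused whole. "fingers" is the opening, from 0 (shut) to 1 (fully open), set as the call begins (left out, the last holds). The fingers move at their own pace and stop on an object; the grip force is fixed at half the most. Time passes only in rows, so rows that repeat a pose let the fingers close. It gives the time, the measured TCP pose, the force, the opening and the grip force at its end, in the units of the state.
- ctrl.get_obs(): the state, without advancing time (a new reading comes with each control period).
- ctrl.snapshot(name): name is "scene" or "top" or "wrist"; returns a dict with "img" (420x560x3 uint8, red, green, blue), "K" (3x3 intrinsics, pixels), "pose" (4x4, takes a point from camera to world coordinates). Camera axes: x right, y down, z forward; pixel columns grow to the right and rows downward; lengths in m; the calibration is good to about 2 mm. A picture is of the moment at which its call begins. There is no depth.
- ctrl.close_job(): hands the job in; it is judged then, once.
The state is a dict: "clock": time; "joint_pos": joint angles; "qvel": joint speeds; "tau": joint torques, N m; "tool_pos": TCP position; "orientation": TCP orientation; "force": force on the tool from outside, world axes, zero at the start; "moment": the same for the moment, N m; "opening": finger opening in m; "gripper_force": force on a finger pad.
Only numpy, scipy, OpenCV 4.12 (cv2) and the standard library are available. Lean on these libraries where they do the work, as an engineer would, in place of code of your own. Each camera call takes 0.05 s, during which the arm holds its last target. There are 200 camera calls.

## Working session

There is one attempt and no reset: what is moved stays moved. The work goes in short steps, Python scripts to look and compute and a tool call to move; the robot and the scene stay as the last step left them, time stands still between calls to the robot, and variables do not carry over. Pictures are saved under pics/ and viewed, at most 10 in all, crops included, and the job is handed in when it is done.

Besides the shell and the picture viewer there is one more tool, called after ">>>" as name([rows], argument=value, ...), one row to a line, values as JSON. send_rows: Moves the arm, as the interface text tells. Its arguments: {"type":"object","properties":{"plan":{"type":"array","items":{"type":"array","items":{"type":"array","items":{"type":"number"}}}},"fingers":{"type":"number"}},"required":["plan"]}

```bash
mkdir -p pics
cat > h.py <<'E'
import numpy as np, cv2
from plant import ctrl
from scipy.spatial.transform import Rotation as R
def snap(n,f):
    s=ctrl.snapshot(n); cv2.imwrite('pics/'+f+'.png',s['img'][:,:,::-1]); np.savez('pics/'+f+'.npz',K=s['K'],pose=s['pose']); return s
def ray(f,u,v):
    d=np.load('pics/'+f+'.npz'); r=d['pose'][:3,:3]@np.linalg.inv(d['K'])@[u,v,1]; return d['pose'][:3,3],r/np.linalg.norm(r)
def atz(f,u,v,z):
    o,r=ray(f,u,v); return o+r*(z-o[2])/r[2]
def proj(f,P):
    d=np.load('pics/'+f+'.npz'); T=np.linalg.inv(d['pose']); p=np.atleast_2d(P)@T[:3,:3].T+T[:3,3]; q=p@d['K'].T; return q[:,:2]/q[:,2:]
def tri(*obs):
    A=np.zeros((3,3));b=np.zeros(3)
    for f,u,v in obs:
        o,r=ray(f,u,v);M=np.eye(3)-np.outer(r,r);A+=M;b+=M@o
    return np.linalg.solve(A,b)
def pose():
    o=ctrl.get_obs(); return np.array(o['tool_pos']),R.from_euler('xyz',o['orientation'],degrees=True)
def rel(p,rot):
    "shift cm and rotvec deg in present tool frame to reach p, rot"
    p0,r0=pose(); return (r0.inv().apply(np.array(p)-p0)*100).round(2),np.degrees((r0.inv()*rot).as_rotvec()).round(2)
E
python3 - <<'E'
from h import *
for n in ('scene','top'):
    s=snap(n,n+'0'); print(s['K'].tolist(),s['pose'].round(3).tolist())
print(ctrl.get_obs())
a=cv2.imread('pics/scene0.png')
E
```

```text
[[397.9765468536299, 0.0, 276.8064555212838], [0.0, 397.9765468536299, 209.5231326741624], [0.0, 0.0, 1.0]] [[0.5, -0.486, 0.717, -0.335], [-0.866, -0.273, 0.418, -0.541], [-0.007, -0.83, -0.558, 0.773], [0.0, 0.0, 0.0, 1.0]]
[[405.6210557368413, 0.0, 279.57779912566326], [0.0, 405.6210557368413, 212.0272695471051], [0.0, 0.0, 1.0]] [[-0.017, -0.999, 0.04, 0.484], [-1.0, 0.017, 0.001, -0.047], [-0.002, -0.04, -0.999, 1.461], [0.0, 0.0, 0.0, 1.0]]
{'clock': 0.1, 'joint_pos': array([ 8.21126715e+01,  2.05864528e+01,  6.37957092e-01, -1.61563605e-02,
       -7.01353071e+01, -1.65077064e+01]), 'qvel': array([ 0.03709815, -0.17968299,  0.13598954,  0.03378095,  0.07824623,
        0.02560147]), 'tau': array([-4.98441714e-04, -5.84163415e+01,  2.93754619e+01,  7.01569185e+00,
        1.02201873e-02, -4.31681144e-05]), 'tool_pos': array([0.27861835, 0.61426775, 0.1867232 ]), 'orientation': array([ 1.79915335e+02, -9.25128677e-03, -2.44005291e+01]), 'force': array([-0.5859015 , -0.77301011, -0.705831  ]), 'moment': array([-0.00186324,  0.01272097, -0.02315551]), 'gripper_force': 0.0, 'opening': 0.08770337328891549}
```

View pics/scene0.png

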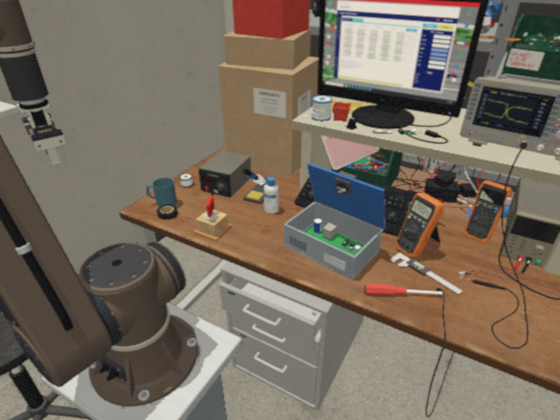

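View pics/top0.png

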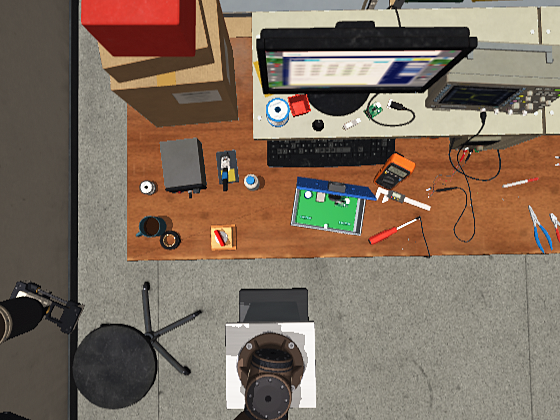

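Run:
```python
import cv2
a=cv2.imread('pics/scene0.png')[160:280,190:390]; cv2.imwrite('pics/sc.png',cv2.resize(a,None,fx=4,fy=4,interpolation=cv2.INTER_CUBIC))
a=cv2.imread('pics/top0.png')[165:265,205:385]; cv2.imwrite('pics/tc.png',cv2.resize(a,None,fx=4,fy=4,interpolation=cv2.INTER_CUBIC))
```

```text
(no output)
```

View pics/sc.png

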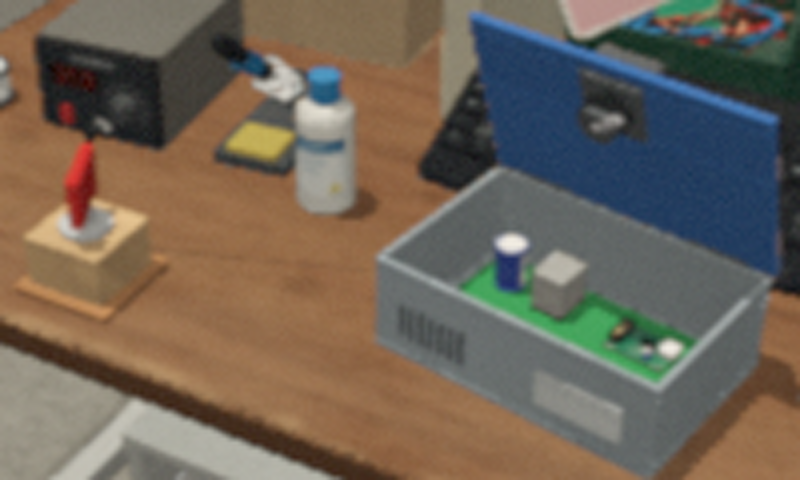

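View pics/tc.png

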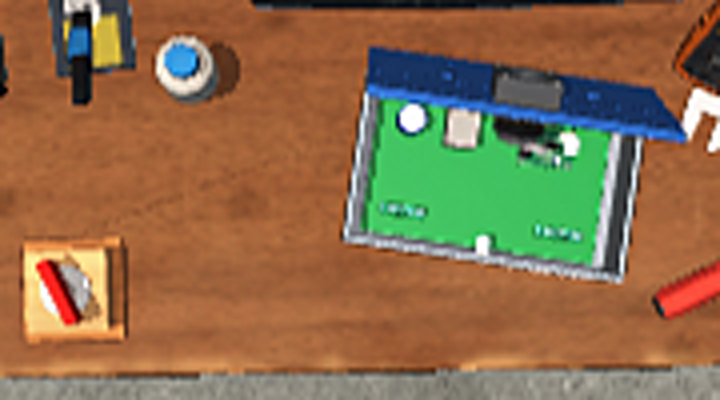

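```bash
cat > fit.py <<'E'
from h import *
from scipy.optimize import least_squares
S=lambda u,v:('scene0',190+u/4-.4,160+v/4-.4)
T=lambda u,v:('top0',205+u/4-.4,165+v/4-.4)
def lidp(r,y,n,th): return [.08-r*np.cos(th)+n*np.sin(th),y,.082+r*np.sin(th)+n*np.cos(th)]
obs=[(S(378,258),lambda t:[-.08,.12,.082]),(S(655,385),lambda t:[-.08,-.12,.082]),(S(500,170),lambda t:[.08,.12,.082]),
(S(650,470),lambda t:[-.08,-.12,0]),(S(380,343),lambda t:[-.08,.12,0]),(T(347,240),lambda t:[-.08,.12,.082]),(T(622,279),lambda t:[-.08,-.12,.082]),
(S(473,15),lambda t:lidp(.162,.122,.004,t)),(S(778,120),lambda t:lidp(.162,-.122,.004,t)),(T(365,95),lambda t:lidp(.162,.122,0,t)),(T(687,139),lambda t:lidp(.162,-.122,0,t)),(T(370,48),lambda t:lidp(.0,.122,.008,t))]
W=lambda q,P:R.from_euler('z',q[2]).apply(P)+[q[0],q[1],0]
def f(q): return np.concatenate([proj(o[0],W(q,g(q[3])))[0]-o[1:] for o,g in obs])
r=least_squares(f,[.65,-.15,-.14,1.1],loss='soft_l1');print(r.x,f(r.x).reshape(-1,2).round(1).tolist())
q=r.x; print('edge',W(q,lidp(.16,0,.008,q[3])),'mouth shut',W(q,[-.045,0,.11]))
# stand
so=[(S(25,240),[-.035,.035,.05]),(S(150,215),[.035,-.035,.05]),(S(98,262),[-.035,-.035,.05]),(S(105,316),[-.045,-.045,.0]),(S(167,265),[.045,-.045,0]),(S(18,286),[-.045,.045,0]),
(T(108,338),[-.035,-.035,.05]),(T(24,335),[-.035,.035,.05]),(T(126,238),[.045,-.045,.003])]
g=lambda q:np.concatenate([proj(o[0],W(q,P))[0]-o[1:] for o,P in so])
r=least_squares(g,[.55,.15,0.],loss='soft_l1');print('stand',r.x,g(r.x).reshape(-1,2).round(1).tolist())
a=atz(*T(45,262),.111);b=atz(*T(72,322),.111);print('handle',a,b,np.degrees(np.arctan2(*(b-a)[1::-1])))
print('bottle',atz(*T(182,60),.125))
E
python3 fit.py
```

```text
[ 0.55640777 -0.21116938 -0.15931118  1.25253718] [[-0.0, -0.0], [2.3, 1.6], [0.3, -1.0], [0.5, 3.1], [-0.6, 0.4], [-1.3, -0.1], [-0.0, 0.2], [-0.2, -0.4], [0.3, 0.2], [-0.1, -0.2], [-0.8, 0.2], [-0.7, -0.9]]
edge [ 0.59346457 -0.2171234   0.23646836] mouth shut [ 0.51197761 -0.20403066  0.11      ]
stand [0.4566105  0.16097359 0.00937026] [[0.1, -0.3], [-0.0, 0.9], [-0.3, 0.5], [0.2, 2.5], [1.2, 0.3], [-0.7, 1.6], [-0.6, -2.1], [0.2, -0.8], [-1.2, -0.1]]
handle [0.48160291 0.16777601 0.111     ] [0.43146735 0.14587764 0.111     ] -156.40509428285804
bottle [0.64657637 0.05051507 0.125     ]
```

```bash
cat >> h.py <<'E'
BX=[.5564,-.2112,-.1593]
def bw(P): return R.from_euler('z',BX[2]).apply(P)+[BX[0],BX[1],0]
def chain(wps,start=None):
    "wps: (world p, yaw deg), tool down; each row relative to the one before"
    p0,r0=pose() if start is None else (np.array(start[0]),R.from_euler('xyz',[180,0,start[1]],degrees=True))
    for p,y in wps:
        r=R.from_euler('xyz',[180,0,y],degrees=True); d=r0.inv().apply(np.array(p)-p0)*100; t=np.degrees((r0.inv()*r).as_rotvec())
        print(np.array(p).round(3),y,'->',d.round(2),t.round(1),'rows',round(max(np.linalg.norm(d)/4.17,np.linalg.norm(t)/7.16),1)); p0,r0=np.array(p),r
E
python3 - <<'E'
from h import *
th=[1.25]+list(np.arange(1.1,-.01,-.15))+[-.03]
L=[(bw([.08-.14*np.cos(t)+.008*np.sin(t),.065,.082+.14*np.sin(t)+.008*np.cos(t)]),-9.1) for t in th]
chain([([.36,.37,.36],-9.1),([.46,.08,.38],-9.1),(bw([.085,.065,.38]),-9.1),(bw([.085,.065,.205]),-9.1)]+L)
E
```

```text
[0.36 0.37 0.36] -9.1 -> [ 17.51  18.91 -17.3 ] [  0.1   0.  -15.3] rows 7.4
[0.46 0.08 0.38] -9.1 -> [14.46 27.05 -2.  ] [0. 0. 0.] rows 7.4
[ 0.651 -0.161  0.38 ] -9.1 -> [22.63 20.73  0.  ] [0. 0. 0.] rows 7.4
[ 0.651 -0.161  0.205] -9.1 -> [ 0.  -0.  17.5] [0. 0. 0.] rows 4.2
[ 0.61  -0.154  0.217] -9.1 -> [-4.16 -0.   -1.24] [0. 0. 0.] rows 1.0
[ 0.59  -0.151  0.21 ] -9.1 -> [-1.98 -0.    0.7 ] [0. 0. 0.] rows 0.5
[ 0.572 -0.148  0.201] -9.1 -> [-1.86 -0.    0.99] [0. 0. 0.] rows 0.5
[ 0.555 -0.145  0.188] -9.1 -> [-1.69 -0.    1.25] [0. 0. 0.] rows 0.5
[ 0.54  -0.143  0.173] -9.1 -> [-1.48 -0.    1.49] [0. 0. 0.] rows 0.5
[ 0.528 -0.141  0.156] -9.1 -> [-1.24 -0.    1.7 ] [0. 0. 0.] rows 0.5
[ 0.519 -0.139  0.138] -9.1 -> [-0.97 -0.    1.86] [0. 0. 0.] rows 0.5
[ 0.512 -0.138  0.118] -9.1 -> [-0.69 -0.    1.99] [0. 0. 0.] rows 0.5
[ 0.508 -0.138  0.097] -9.1 -> [-0.38 -0.    2.07] [0. 0. 0.] rows 0.5
[ 0.507 -0.137  0.086] -9.1 -> [-0.08 -0.    1.12] [0. 0. 0.] rows 0.3
```

>>> send_rows([
  [[17.5,18.9,-17.3,0,0,-15.3],[17.5,18.9,-17.3,0,0,-15.3],[17.5,18.9,-17.3,0,0,-15.3],[17.5,18.9,-17.3,0,0,-15.3],[17.5,18.9,-17.3,0,0,-15.3],[17.5,18.9,-17.3,0,0,-15.3],[17.5,18.9,-17.3,0,0,-15.3],[17.5,18.9,-17.3,0,0,-15.3]],
], fingers=0)

```text
clock: 0.77
tool_pos: [0.3614, 0.3676, 0.3644]
orientation: [-179.8, -0.1, -9.2]
force: [0.1, -0.4, 1.2]
opening: 0.0401
gripper_force: 0.0
```

>>> send_rows([
  [[14.5,27,-2,0,0,0],[14.5,27,-2,0,0,0],[14.5,27,-2,0,0,0],[14.5,27,-2,0,0,0],[14.5,27,-2,0,0,0],[14.5,27,-2,0,0,0],[14.5,27,-2,0,0,0],[14.5,27,-2,0,0,0]],
])

```text
clock: 1.43
tool_pos: [0.4612, 0.0772, 0.3807]
orientation: [180.0, -0.0, -9.2]
force: [0.7, 0.5, -0.6]
opening: 0.0004
gripper_force: 0.0
```

>>> send_rows([
  [[22.6,20.7,0,0,0,0],[22.6,20.7,0,0,0,0],[22.6,20.7,0,0,0,0],[22.6,20.7,0,0,0,0],[22.6,20.7,0,0,0,0],[22.6,20.7,0,0,0,0],[22.6,20.7,0,0,0,0],[22.6,20.7,0,0,0,0]],
])

```text
clock: 2.1
tool_pos: [0.653, -0.1631, 0.3771]
orientation: [179.9, 0.2, -9.2]
force: [-1.0, 0.3, -1.5]
opening: -0.0
gripper_force: 0.0
```

>>> send_rows([
  [[0,0,4,0,0,0],[0,0,8,0,0,0],[0,0,12,0,0,0],[0,0,15,0,0,0],[0,0,17.2,0,0,0],[0,0,17.2,0,0,0]],
])

```text
clock: 2.6
tool_pos: [0.6478, -0.1586, 0.2017]
orientation: [180.0, 0.6, -9.1]
force: [-0.8, -0.2, -0.3]
opening: 0.0004
gripper_force: 0.0
```

>>> send_rows([
  [[-2,0,-0.6,0,0,0],[-4,0,-1.2,0,0,0],[-6,0,-0.6,0,0,0],[-8,0,0.4,0,0,0],[-9.6,0,1.7,0,0,0],[-11,0,3.2,0,0,0],[-12.3,0,4.9,0,0,0],[-12.3,0,4.9,0,0,0]],
])

```text
clock: 3.27
tool_pos: [0.5266, -0.1393, 0.1583]
orientation: [-180.0, 0.2, -9.1]
force: [-1.5, 0.0, -0.9]
opening: 0.0006
gripper_force: 0.0
```

Run:
```python
from h import *
snap('scene','scene1'); a=cv2.imread('pics/scene1.png')[120:280,250:410]; cv2.imwrite('pics/sc1.png',cv2.resize(a,None,fx=3.5,fy=3.5))
```

```text
(no output)
```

View pics/sc1.png

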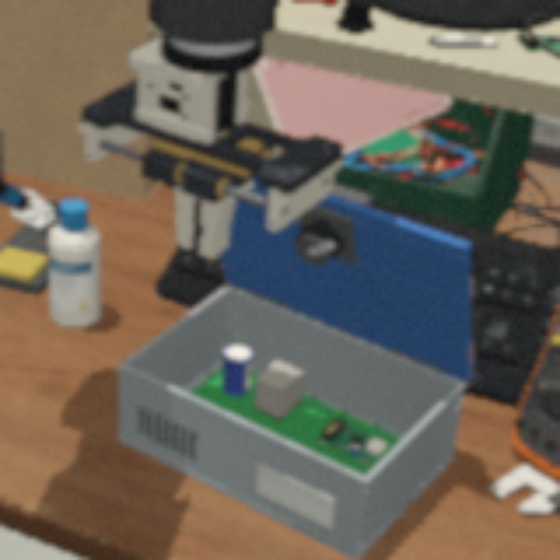

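Run:
```python
from h import *
p,_=pose();print(p)
q=lambda P:((proj('scene1',P)-[250,120])*3.5).round()
print(q(p),q([.65,.05,.125]),q([bw([-.08,.12,.082]),bw([-.08,-.12,.082]),bw([.08,.12,.082]),bw([.08,-.12,.082]),bw([-.08,-.12,0])]))
```

```text
[ 0.52874594 -0.13974257  0.15994842]
[[203. 287.]] [[ 78. 204.]] [[119. 364.]
 [370. 481.]
 [227. 284.]
 [467. 382.]
 [359. 561.]]
```

Run:
```python
from h import *
print(ctrl.get_obs()['tool_pos'])
snap('scene','s2');snap('top','t2')
a=cv2.imread('pics/t2.png')[130:270,270:400];b=cv2.imread('pics/s2.png')[120:280,250:410]
cv2.imwrite('pics/c2.png',np.hstack([cv2.resize(a,(400,431)),cv2.resize(b,(400,431))]))
```

```text
[ 0.52874594 -0.13974257  0.15994842]
```

View pics/c2.png

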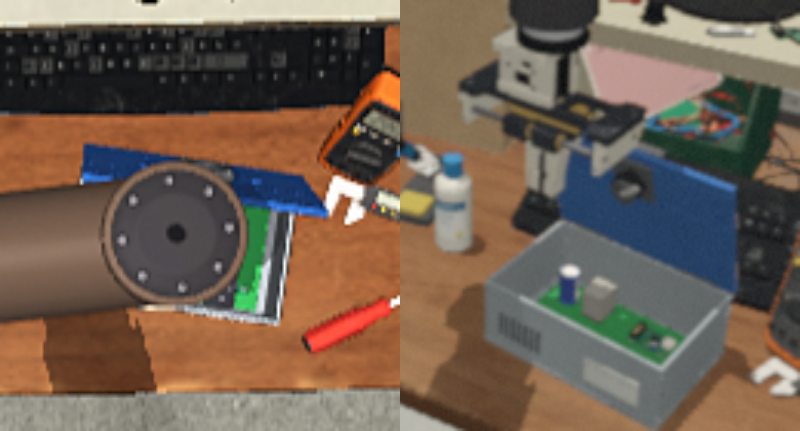

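Run:
```python
from h import *
S=lambda u,v:('scene0',190+u/4-.4,160+v/4-.4)
T=lambda u,v:('top0',205+u/4-.4,165+v/4-.4)
for n,s,t in [('fl',(378,258),(347,240)),('fr',(655,385),(622,279)),('lidL',(473,15),(365,95)),('lidR',(778,120),(687,139)),('lidLback',(473,15),(370,48)),('bottle',(323,75),(182,60)),('key',(85,145),(58,292))]: print(n,tri(S(*s),T(*t)).round(3), bw([-.08,.12,.082]).round(3))
```

```text
fl [ 0.495 -0.083  0.084] [ 0.496 -0.08   0.082]
fr [ 0.458 -0.313  0.087] [ 0.496 -0.08   0.082]
lidL [ 0.605 -0.097  0.238] [ 0.496 -0.08   0.082]
lidR [ 0.566 -0.337  0.24 ] [ 0.496 -0.08   0.082]
lidLback [ 0.637 -0.093  0.223] [ 0.496 -0.08   0.082]
bottle [0.645 0.052 0.127] [ 0.496 -0.08   0.082]
key [0.457 0.154 0.13 ] [ 0.496 -0.08   0.082]
```

>>> send_rows([
  [[0,0,-4,0,0,0],[0,0,-8,0,0,0],[0,0,-12,0,0,0],[0,0,-14,0,0,0],[4,0,-14,0,0,0],[8,0,-14,0,0,0],[12,0,-14,0,0,0],[12,0,-14,0,0,0]],
])

```text
clock: 4.08
tool_pos: [0.654, -0.1597, 0.296]
orientation: [179.9, 0.2, -9.1]
force: [-0.7, 0.0, -3.7]
opening: 0.0005
gripper_force: 0.0
```

>>> send_rows([
  [[0,0,4,0,0,0],[0,0,8,0,0,0],[0,0,10,0,0,0],[0,0,10,0,0,0]],
])

```text
clock: 4.42
tool_pos: [0.6463, -0.1587, 0.1946]
orientation: [180.0, 0.5, -9.1]
force: [-0.5, -0.8, -0.6]
opening: 0.0004
gripper_force: 0.0
```

Run:
```python
from h import *
snap('scene','s3');snap('top','t3');p,_=pose();print(p,ctrl.get_obs()['force'])
im=cv2.imread('pics/s3.png');
for dz in (0,.01,.02,.03,.05):
    u,v=proj('s3',p+[0,0,dz])[0];print(u,v,im[int(v),int(u)],cv2.imread('pics/scene0.png')[int(v),int(u)])
m=lambda f:((lambda h:(h[...,0]>100)&(h[...,0]<125)&(h[...,1]>150))(cv2.cvtColor(cv2.imread(f),cv2.COLOR_BGR2HSV)))
for f in ('scene0','s3'):
    y,x=np.nonzero(m(f'pics/{f}.png')[150:240,300:395]);print(f,len(y),y.min()+150,y.max()+150,x.min()+300,x.max()+300)
b=im[120:280,250:410];a=cv2.imread('pics/t3.png')[130:270,270:400]
cv2.imwrite('pics/c3.png',np.hstack([cv2.resize(a,(400,431)),cv2.resize(b,(400,431))]))
```

```text
[ 0.64920934 -0.15939275  0.20074596] [-0.19377412 -0.18126453  1.49833834]
332.4475604540264 173.15387061669261 [143  93  53] [135  89  53]
332.6858789107916 170.1794186108015 [105  81  54] [97 74 50]
332.9264628495715 167.17669113009077 [132 145 146] [122 136 136]
333.1693447285315 164.1452830642898 [140 151 160] [150 160 186]
333.662135269795 157.99476566903016 [116 128 132] [142 148 186]
scene0 2187 164 231 309 384
s3 2126 163 232 309 384
```

View pics/c3.png

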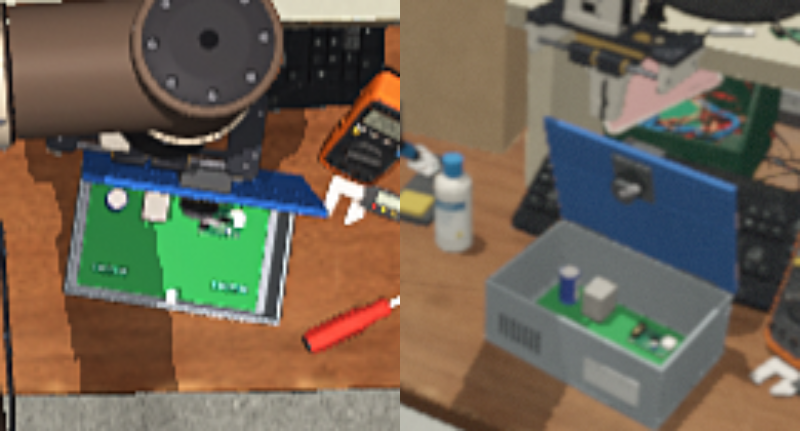

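>>> send_rows([
  [[0,0,1.4,0,0,0],[0,0,1.4,0,0,0],[-1,0,1.4,0,0,0],[-2,0,1.4,0,0,0],[-3,0,1.4,0,0,0],[-4,0,1.4,0,0,0],[-4,0,1.4,0,0,0]],
])

```text
clock: 5.1
tool_pos: [0.607, -0.1523, 0.1872]
orientation: [-180.0, -0.1, -9.1]
force: [0.2, 1.1, -0.5]
opening: 0.0004
gripper_force: 0.0
```

>>> send_rows([
  [[-0.5,0,0.1,0,0,0],[-1,0,0.3,0,0,0],[-1.5,0,0.5,0,0,0],[-2,0,0.7,0,0,0],[-2,0,0.7,0,0,0]],
])

```text
clock: 5.52
tool_pos: [0.5876, -0.1492, 0.1779]
orientation: [-180.0, 0.1, -9.1]
force: [-0.4, 0.4, -0.8]
opening: 0.0004
gripper_force: 0.1
```

```bash
cat >> h.py <<'E'
def lidmask(f):
    h=cv2.cvtColor(cv2.imread(f'pics/{f}.png'),cv2.COLOR_BGR2HSV); m=(h[...,0]>100)&(h[...,0]<125)&(h[...,1]>150)
    y,x=np.nonzero(m[150:260,280:395]); i=x.argmax(); print(f,len(y),'ymin/max',y.min()+150,y.max()+150,'xmin/max',x.min()+280,x.max()+280,'rows at xmax',(y[x>=x.max()-1]+150).min())
E
python3 - <<'E'
from h import *
snap('scene','s4');print(pose()[0]);lidmask('scene0');lidmask('s4')
f=lambda r,n,t:bw([.08-r*np.cos(t)+n*np.sin(t),-.122,.082+r*np.sin(t)+n*np.cos(t)])
for t in (1.25,1.1,.9,.6,.3,0): print(t,proj('s4',[f(.162,0,t),f(.162,.008,t)]).round().tolist())
E
```

```text
[ 0.58793473 -0.14927832  0.17806218]
scene0 2187 ymin/max 164 231 xmin/max 309 384 rows at xmax 164
s4 1405 ymin/max 164 232 xmin/max 303 384 rows at xmax 164
1.25 [[384.0, 191.0], [385.0, 189.0]]
1.1 [[379.0, 198.0], [381.0, 195.0]]
0.9 [[373.0, 208.0], [375.0, 205.0]]
0.6 [[365.0, 225.0], [366.0, 222.0]]
0.3 [[359.0, 243.0], [360.0, 240.0]]
0 [[356.0, 258.0], [356.0, 256.0]]
```

Run:
```python
from h import *
snap('top','t4');snap('wrist','w4')
b=cv2.imread('pics/s4.png')[130:250,270:400];a=cv2.imread('pics/w4.png')
cv2.imwrite('pics/c4.png',np.hstack([cv2.resize(a,(400,300)),cv2.resize(b,(400,369))[:300]]))
d=np.load('pics/w4.npz');print(d['pose'].round(3).tolist(),d['K'][0])
```

```text
[[-0.158, -0.953, -0.257, 0.656], [-0.987, 0.153, 0.04, -0.161], [0.001, 0.26, -0.966, 0.375], [0.0, 0.0, 0.0, 1.0]] [370.8727034    0.         281.98118832]
```

View pics/c4.png

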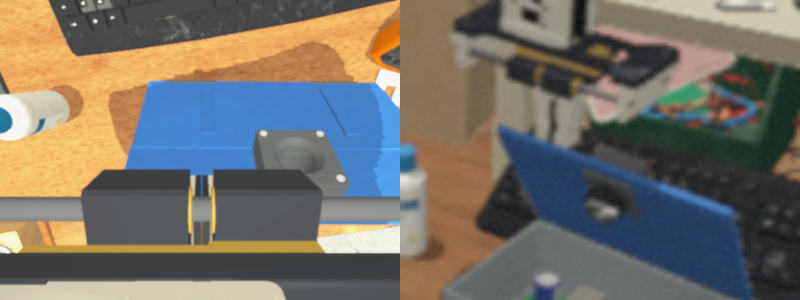

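>>> send_rows([
  [[-0.9,0,0.3,0,0,0],[-1.8,0,0.6,0,0,0],[-2.5,0,1.0,0,0,0],[-3.3,0,1.5,0,0,0],[-4,0,2,0,0,0],[-4.6,0,2.6,0,0,0],[-5.2,0,3.2,0,0,0],[-5.8,0,3.9,0,0,0]],
])

```text
clock: 6.33
tool_pos: [0.5309, -0.1401, 0.1391]
orientation: [-180.0, -0.0, -9.1]
force: [0.9, 0.4, 0.1]
opening: 0.0007
gripper_force: 0.3
```

Run:
```python
from h import *
snap('scene','s5');print(pose()[0],ctrl.get_obs()['force'])
im=cv2.imread('pics/s5.png')[130:270,260:400];cv2.imwrite('pics/c5.png',np.hstack([cv2.resize(cv2.imread('pics/s4.png')[130:270,260:400],(400,400)),cv2.resize(im,(400,400))]))
```

```text
[ 0.5289142  -0.13983806  0.13746188] [-2.77077581  0.13505932 -2.2111525 ]
```

View pics/c5.png

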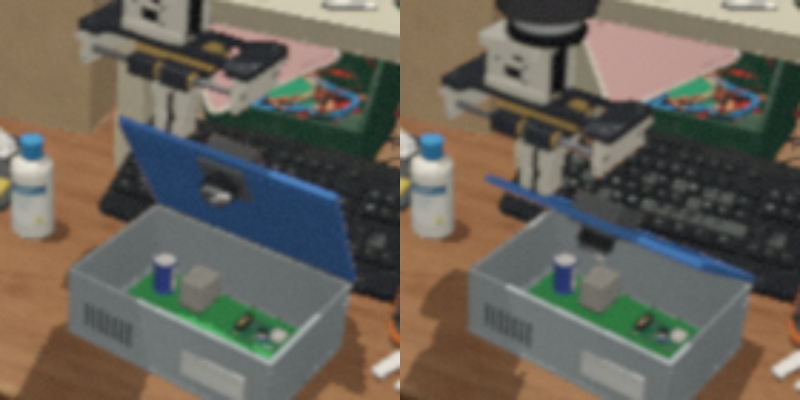

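>>> send_rows([
  [[-0.4,0,0.7,0,0,0],[-0.7,0,1.4,0,0,0],[-0.9,0,2.1,0,0,0],[-1.1,0,2.8,0,0,0],[-1.2,0,3.5,0,0,0],[-1.3,0,4.1,0,0,0],[-1.3,0,4.4,0,0,0],[-1.3,0,4.6,0,0,0]],
])

```text
clock: 7.05
tool_pos: [0.5185, -0.1382, 0.0928]
orientation: [180.0, 0.0, -9.1]
force: [-0.4, 0.3, 0.4]
opening: 0.0006
gripper_force: 0.2
```

>>> send_rows([
  [[0,0,0.1,0,0,0],[0,0,0.2,0,0,0],[0,0,0.2,0,0,0]],
])

```text
clock: 7.3
tool_pos: [0.5189, -0.1382, 0.0916]
orientation: [-180.0, -0.0, -9.1]
force: [0.6, 0.1, -0.8]
opening: 0.0004
gripper_force: 0.0
```

>>> send_rows([
  [[0,0,0.1,0,0,0],[0,0,0.2,0,0,0],[0,0,0.3,0,0,0],[0,0,0.3,0,0,0]],
])

```text
clock: 7.63
tool_pos: [0.5187, -0.1382, 0.0884]
orientation: [-180.0, 0.0, -9.1]
force: [0.0, 0.6, -0.3]
opening: 0.0009
gripper_force: 0.0
```

>>> send_rows([
  [[0,0,0.1,0,0,0],[0,0,0.2,0,0,0],[0,0,0.2,0,0,0]],
])

```text
clock: 7.88
tool_pos: [0.5186, -0.1382, 0.0863]
orientation: [180.0, 0.0, -9.1]
force: [-0.9, 0.2, -0.3]
opening: 0.0005
gripper_force: 0.0
```

Run:
```python
from h import *
snap('scene','s6');snap('wrist','w6');print(pose()[0],ctrl.get_obs()['force'])
b=cv2.imread('pics/s6.png')
h=cv2.cvtColor(b,cv2.COLOR_BGR2HSV); m=(h[...,0]>100)&(h[...,0]<125)&(h[...,1]>150)
for u in range(290,386,12):
    y=np.nonzero(m[150:270,u])[0]+150; print(u,y.min() if len(y) else None,y.max() if len(y) else None,len(y))
f=lambda r,y,n,t:bw([.08-r*np.cos(t)+n*np.sin(t),y,.082+r*np.sin(t)+n*np.cos(t)])
for t in (.2,.1,0): print(t,proj('s6',[f(.162,.122,0,t),f(.162,.122,.008,t),f(.162,-.122,0,t),f(.162,-.122,.008,t),f(0,.122,.008,t),f(0,-.122,.008,t)]).round().tolist())
```

```text
[ 0.51869345 -0.13817227  0.0865025 ] [-0.22201945  0.38611592 -0.92448182]
290 209 212 4
302 216 218 3
314 211 229 8
326 228 230 3
338 210 235 16
350 165 240 26
362 220 240 17
374 224 233 7
0.2 [[284.0, 215.0], [284.0, 212.0], [358.0, 248.0], [359.0, 245.0], [315.0, 199.0], [385.0, 227.0]]
0.1 [[283.0, 220.0], [283.0, 217.0], [357.0, 253.0], [357.0, 251.0], [315.0, 199.0], [385.0, 227.0]]
0 [[283.0, 224.0], [283.0, 222.0], [356.0, 258.0], [356.0, 256.0], [315.0, 199.0], [385.0, 227.0]]
```

Run:
```python
from h import *
p=np.array([.58793,-.14928,.17806])
print(proj('w4',[p+[0,0,d] for d in (0,.02,.033,.05,.07)]).round())
im=cv2.imread('pics/s1.png') if 0 else cv2.imread('pics/scene1.png')
p=np.array([.5288,-.1397,.1599])
for d in np.arange(-.02,.10,.006):
    u,v=proj('scene1',p+[0,0,d])[0]; print(round(d,3),int(u),int(v),im[int(v),int(u)-3:int(u)+4].mean(axis=-1).round())
```

```text
[[280. 235.]
 [280. 248.]
 [280. 258.]
 [279. 273.]
 [279. 296.]]
-0.02 307 207 [ 60.  95. 134. 150. 144. 124. 108.]
-0.014 307 206 [ 35.  44.  74. 112. 149. 151. 133.]
-0.008 307 204 [ 39.  39.  37.  37.  50.  92. 134.]
-0.002 308 202 [43. 42. 40. 37. 38. 41. 62.]
0.004 308 200 [41. 37. 40. 42. 35. 38. 31.]
0.01 308 199 [38. 33. 31. 32. 28. 30. 33.]
0.016 308 197 [33. 30. 29. 37. 40. 43. 44.]
0.022 308 195 [43. 42. 34. 41. 53. 55. 51.]
0.028 308 193 [ 44.  50.  66.  92. 112. 120. 107.]
0.034 308 191 [ 55.  80. 125. 142. 144. 140. 137.]
0.04 308 189 [ 82.  79. 125. 145. 145. 142. 139.]
0.046 308 188 [ 81.  77. 122. 142. 146. 143. 137.]
0.052 308 186 [ 96.  48.  77. 125. 141. 143. 140.]
0.058 308 184 [102.  61.  96. 132. 144. 144. 143.]
0.064 308 182 [ 93.  72. 117. 139. 147. 144. 145.]
0.07 308 180 [101.  70. 115. 139. 145. 145. 144.]
0.076 309 178 [ 71. 102. 131. 135. 127. 125. 133.]
0.082 309 176 [80. 62. 59. 51. 37. 44. 70.]
0.088 309 174 [43. 40. 43. 41. 41. 63. 87.]
0.094 309 172 [35. 35. 39. 45. 41. 58. 90.]
```

>>> send_rows([
  [[-0.1,0,0.4,0,0,0],[-0.2,0,0.8,0,0,0],[-0.3,0,1.2,0,0,0],[-0.3,0,1.6,0,0,0],[-0.3,0,2.0,0,0,0],[-0.3,0,2.0,0,0,0]],
])

```text
clock: 8.48
tool_pos: [0.515, -0.1377, 0.0655]
orientation: [180.0, 0.1, -9.1]
force: [-1.0, 0.4, -0.2]
opening: 0.0002
gripper_force: 0.0
```

```bash
cat >> h.py <<'E'
def lid(f):
    snap('scene',f);b=cv2.imread(f'pics/{f}.png');h=cv2.cvtColor(b,cv2.COLOR_BGR2HSV); m=(h[...,0]>100)&(h[...,0]<125)&(h[...,1]>150)
    g=lambda r,y,n,t:bw([.08-r*np.cos(t)+n*np.sin(t),y,.082+r*np.sin(t)+n*np.cos(t)])
    for u in (290,302,326,338,350):
        y=np.nonzero(m[195:270,u])[0]+195; 
        e=[np.interp(u,*proj(f,[g(.162,.122,0,t),g(.162,-.122,0,t)]).T) for t in (.4,.3,.2,.1,0)]
        print(u,y.max() if len(y) else None,np.round(e,1))
E
python3 - <<'E'
from h import *
lid('s7');o=ctrl.get_obs();print(o['tool_pos'],o['force'])
E
```

```text
290 221 [206.1 211.9 217.5 222.6 227.3]
302 227 [211.3 217.2 222.9 228.1 233. ]
326 238 [221.7 227.8 233.7 239.1 244.2]
338 244 [226.9 233.1 239.1 244.6 249.8]
350 250 [232.  238.4 244.5 250.2 255.4]
[ 0.5153449  -0.13774054  0.0659354 ] [ 0.48515112 -0.21457655 -0.91439554]
```

>>> send_rows([
  [[0,0,0.4,0,0,0],[0,0,0.8,0,0,0],[0,0,1.1,0,0,0],[0,0,1.3,0,0,0],[0,0,1.3,0,0,0]],
])

```text
clock: 8.95
tool_pos: [0.5154, -0.1377, 0.053]
orientation: [180.0, 0.1, -9.1]
force: [-0.4, 1.4, -1.0]
opening: 0.0004
gripper_force: 0.0
```

>>> send_rows([
  [[0,0,0.1,0,0,0],[0,0,0.1,0,0,0]],
])

```text
clock: 9.12
tool_pos: [0.5158, -0.1377, 0.0525]
orientation: [180.0, 0.0, -9.1]
force: [0.5, 0.5, -0.5]
opening: 0.0003
gripper_force: 0.0
```

>>> send_rows([
  [[0,0,0.1,0,0,0],[0,0,0.1,0,0,0]],
])

```text
clock: 9.28
tool_pos: [0.5158, -0.1377, 0.0515]
orientation: [-180.0, -0.0, -9.1]
force: [-0.4, 0.4, -0.7]
opening: 0.0004
gripper_force: 0.0
```

Run:
```python
from h import *
lid('s8');o=ctrl.get_obs();print(o['tool_pos'],o['force'])
```

```text
290 225 [206.1 211.9 217.5 222.6 227.3]
302 231 [211.3 217.2 222.9 228.1 233. ]
326 242 [221.7 227.8 233.7 239.1 244.2]
338 248 [226.9 233.1 239.1 244.6 249.8]
350 251 [232.  238.4 244.5 250.2 255.4]
[ 0.51577494 -0.13771194  0.0515898 ] [-0.10925763  0.32448092 -0.05426641]
```

>>> send_rows([
  [[0,0,0.1,0,0,0],[0,0,0.2,0,0,0]],
])

```text
clock: 9.5
tool_pos: [0.516, -0.1378, 0.051]
orientation: [180.0, -0.0, -9.1]
force: [-9.6, 4.5, 24.9]
opening: 0.0008
gripper_force: 12.5
```

>>> send_rows([
  [[0,0,0.1,0,0,0],[0,0,0.1,0,0,0]],
])

```text
clock: 9.67
tool_pos: [0.5161, -0.1378, 0.051]
orientation: [180.0, -0.1, -9.0]
force: [-9.2, 4.0, 23.9]
opening: 0.0007
gripper_force: 11.9
```

>>> send_rows([
  [[0,0,0.1,0,0,0],[0,0,0.1,0,0,0]],
])

```text
clock: 9.83
tool_pos: [0.5161, -0.1378, 0.051]
orientation: [180.0, -0.1, -9.0]
force: [-12.3, 5.9, 32.3]
opening: 0.0006
gripper_force: 16.3
```

Run:
```python
from h import *
lid('s9');o=ctrl.get_obs();print(o['tool_pos'],o['force'],o['tau'])
```

```text
290 225 [206.1 211.9 217.5 222.6 227.3]
302 231 [211.3 217.2 222.9 228.1 233. ]
326 242 [221.7 227.8 233.7 239.1 244.2]
338 247 [226.9 233.1 239.1 244.6 249.8]
350 253 [232.  238.4 244.5 250.2 255.4]
[ 0.51608943 -0.13778238  0.0509312 ] [-11.81585255   5.49386483  32.11231393] [-1.45136733e+00 -2.92621601e+01  1.97532052e+01  4.31158707e+00
  4.32486802e+00  1.00945128e-02]
```

>>> send_rows([
  [[0,0,-1,0,0,0],[0,0,-3,0,0,0],[0,0,-6,0,0,0],[0,0,-9,0,0,0],[0,0,-10,0,0,0],[0,0,-10,0,0,0],[0,0,-10,0,0,0]],
])

```text
clock: 10.47
tool_pos: [0.516, -0.1375, 0.1479]
orientation: [-180.0, -0.1, -9.1]
force: [-0.5, 0.2, 0.0]
opening: 0.0005
gripper_force: 0.0
```

Run:
```python
from h import *
s=snap('wrist','w10');snap('scene','s10');p,r=pose();print(p,ctrl.get_obs()['force'])
w=cv2.imread('pics/w10.png');sc=cv2.imread('pics/s10.png')
def mk(im,f,P,c,k=1,o=(0,0)):
    for q in proj(f,P): cv2.circle(im,(int((q[0]-o[0])*k),int((q[1]-o[1])*k)),3,c,1)
tips=[p+[0,0,d] for d in (0,.02,.039,.058)]
mk(w,'w10',tips,(0,0,255));mk(w,'w10',[bw([-.045,0,.11])],(0,255,0))
c=cv2.resize(sc[110:270,230:410],None,fx=4.4,fy=3.75) if 0 else cv2.resize(sc[130:250,270:370],None,fx=2.4,fy=2.4)
mk(c,'s10',tips,(0,0,255),2.4,(270,130));mk(c,'s10',[bw([-.045,0,.11])],(0,255,0),2.4,(270,130))
k=cv2.resize(cv2.imread('pics/scene0.png')[190:225,195:230],None,fx=5,fy=5)
k2=cv2.resize(cv2.imread('pics/top0.png')[222:252,207:239],None,fx=5,fy=5)
M=np.zeros((600,800,3),np.uint8);M[:420,:560]=w;M[:288,560:800]=c;M[420:595,:175]=k;M[420:570,200:360]=k2
cv2.imwrite('pics/M.png',M); print(proj('w10',tips).round().tolist(),proj('w10',bw([-.045,0,.11])))
```

```text
[ 0.51492093 -0.13762311  0.14640815] [-0.10473551 -0.74584765 -0.6131296 ]
[[280.0, 235.0], [280.0, 248.0], [280.0, 263.0], [280.0, 281.0]] [[381.23210831 205.90092893]]
```

View pics/M.png

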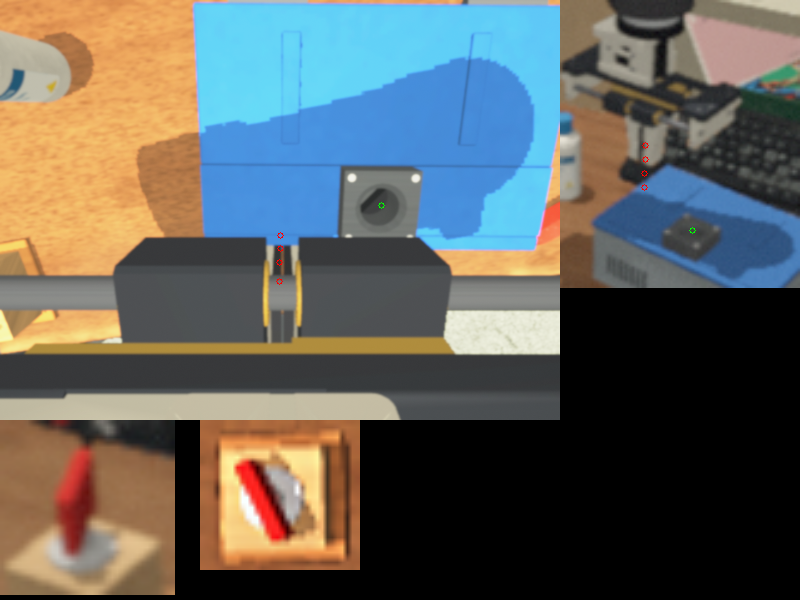

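>>> send_rows([
  [[0,0,-4,0,0,0],[-6.1,-28.9,-6,0,0,0],[-6.1,-28.9,-6,0,0,0],[-6.1,-28.9,-6,0,0,0],[-6.1,-28.9,-6,0,0,0],[-6.1,-28.9,-6,0,0,0],[-6.1,-28.9,-6,0,0,0],[-6.1,-28.9,-6,0,0,0]],
], fingers=1)

```text
clock: 11.23
tool_pos: [0.5003, 0.1546, 0.2061]
orientation: [179.9, 0.1, -9.1]
force: [1.2, -0.2, -0.7]
opening: 0.0483
gripper_force: 0.0
```

>>> send_rows([
  [[0,0,0,0,0,0],[0,0,0,0,0,0],[0,0,0,0,0,0],[0,0,0,0,0,0]],
])

```text
clock: 11.57
tool_pos: [0.501, 0.1519, 0.2063]
orientation: [179.9, 0.1, -9.1]
force: [0.6, -0.5, 0.4]
opening: 0.0749
gripper_force: 0.0
```

```bash
cat >> h.py <<'E'
def red(f,z=.111,roi=None):
    b=cv2.imread(f'pics/{f}.png');h=cv2.cvtColor(b,cv2.COLOR_BGR2HSV);m=(((h[...,0]<6)|(h[...,0]>172))&(h[...,1]>170)&(h[...,2]>80)).astype(np.uint8)
    n,l,st,c=cv2.connectedComponentsWithStats(m)
    for i in range(1,n):
        if st[i,4]<40: continue
        pts=np.argwhere(l==i)[:,::-1].astype(np.float32); rc=cv2.minAreaRect(pts); bx=cv2.boxPoints(rc)
        v=np.median(b[l==i],axis=0); print(f,'area',st[i,4],'cen',c[i].round(1),'rect',bx.round(1).tolist(),'bgr',v)
        W=np.array([atz(f,*q,z) for q in bx])[:,:2];print('  world',W.round(4).tolist(),'mid',W.mean(0).round(4))
E
python3 - <<'E'
from h import *
snap('wrist','w11');print(pose()[0],ctrl.get_obs()['opening']);red('w11')
print(proj('w11',[.457,.157,.111]))
E
```

```text
[0.50124309 0.1517064  0.20662027] 0.07893575664511308
w11 area 99 cen [97.4 83.5] rect [[89.0, 80.0], [106.0, 80.0], [106.0, 87.0], [89.0, 87.0]] bgr [ 47.  51. 184.]
  world [[0.6113, 0.2789], [0.6093, 0.2663], [0.6045, 0.2677], [0.6065, 0.2803]] mid [0.6079 0.2733]
w11 area 1257 cen [278.9 240.8] rect [[249.8000030517578, 217.10000610351562], [265.5, 205.6999969482422], [308.3999938964844, 264.8999938964844], [292.70001220703125, 276.29998779296875]] bgr [ 18.  30. 214.]
  world [[0.487, 0.1796], [0.4945, 0.1652], [0.4372, 0.138], [0.4288, 0.1528]] mid [0.4619 0.1589]
[[282.71803481 246.7425546 ]]
```

```bash
cat > kf.py <<'E'
from h import *
import sys
from scipy.optimize import minimize
def kfit(f,x0,z0,sc=4,box=None):
    b=cv2.imread(f'pics/{f}.png');h=cv2.cvtColor(b,cv2.COLOR_BGR2HSV);m=(((h[...,0]<8)|(h[...,0]>170))&(h[...,1]>150)&(h[...,2]>50)).astype(np.uint8)
    n,l,st,c=cv2.connectedComponentsWithStats(m); u0=proj(f,[x0[0],x0[1],z0+.08])[0]
    i=1+min((j for j in range(n-1) if st[j+1,4]>60),key=lambda j:np.hypot(*(c[j+1]-u0))); m=(l==i).astype(np.uint8)
    x,y,w,hh=st[i,:4]; x-=8;y-=8;w+=16;hh+=16
    M=cv2.resize(m[y:y+hh,x:x+w]*1.,None,fx=sc,fy=sc,interpolation=cv2.INTER_LINEAR)
    B=np.array([[a,q,z] for a in(-.03,.03) for q in (-.006,.006) for z in (.06,.105)])
    def cost(p):
        P=R.from_euler('z',p[2]).apply(B)+[p[0],p[1],z0]; q=(proj(f,P)-[x,y]+.5)*sc
        I=np.zeros_like(M);cv2.fillConvexPoly(I,np.round(cv2.convexHull(q.astype(np.float32))*16).astype(int),1.,shift=4); return np.abs(I-M).sum()/M.sum()
    r=min((minimize(cost,[x0[0]+d,x0[1],x0[2]],method='Nelder-Mead',options=dict(initial_simplex=np.array([[x0[0]+d,x0[1],x0[2]]]*4)+np.vstack([np.zeros(3),np.diag([.006,.006,.1])]),maxiter=300)) for d in(-.004,.004)),key=lambda r:r.fun)
    print(f,r.x[:2].round(4),np.degrees(r.x[2]).round(1),'cost',round(r.fun,3)); return r.x
E
python3 - <<'E'
from kf import *
kfit('w11',[.457,.157,.44],.006);kfit('scene0',[.457,.157,.44],.006);kfit('top0',[.457,.157,.44],.006)
E
```

```text
w11 [0.455  0.1601] 20.9 cost 0.253
scene0 [0.4642 0.1693] 30.2 cost 0.324
top0 [0.456  0.1599] 26.2 cost 0.373
```

>>> send_rows([
  [[-4.6,-0.1,0,0,0,-7],[-4.6,-0.1,2,0,0,-14],[-4.6,-0.1,5,0,0,-21],[-4.6,-0.1,7.6,0,0,-28],[-4.6,-0.1,7.6,0,0,-33],[-4.6,-0.1,7.6,0,0,-33],[-4.6,-0.1,7.6,0,0,-33]],
])

```text
clock: 12.2
tool_pos: [0.4566, 0.1603, 0.1315]
orientation: [180.0, -0.0, 23.7]
force: [-0.4, -0.3, -0.4]
opening: 0.0875
gripper_force: 0.0
```

Run:
```python
from kf import *
snap('wrist','w12');o=ctrl.get_obs();print(o['tool_pos'],o['orientation'],o['opening']);kfit('w12',[.457,.159,.42],.006);red('w12')
b=cv2.imread('pics/w12.png');h=cv2.cvtColor(b,cv2.COLOR_BGR2HSV)
for v in range(150,330,10): print(v,''.join('R' if (h[v,u,0]<8 or h[v,u,0]>170) and h[v,u,1]>150 else '.' if h[v,u,2]>90 else '#' for u in range(220,340,3)))
```

```text
[0.45691598 0.16075644 0.13194851] [-1.79996819e+02 -6.86456738e-02  2.36469731e+01] 0.08755760529117827
w12 [0.4553 0.1605] 26.0 cost 0.217
w12 area 1619 cen [280.3 215.8] rect [[270.29998779296875, 166.1999969482422], [287.3999938964844, 165.6999969482422], [290.3999938964844, 263.8999938964844], [273.29998779296875, 264.3999938964844]] bgr [ 11.  27. 215.]
  world [[0.4861, 0.1802], [0.4904, 0.171], [0.4339, 0.144], [0.4292, 0.1538]] mid [0.4599 0.1622]
150 ........................................
160 ........................................
170 ..................RRRRR.................
180 .................RRRRRR.................
190 .................RRRRRR.................
200 ..................RRRRR.................
210 ..................RRRRR.................
220 ..................RRRRR.................
230 ..................RRRRRR................
240 ..................RRRRRR................
250 ..................RRRRRR................
260 ..................RRRRRR................
270 ........................................
280 ########################################
290 ........................................
300 ........................................
310 ........................................
320 ........................................
```

>>> send_rows([
  [[-0.1,0,2,0,0,-2],[-0.1,0,4,0,0,-2],[-0.1,0,5.5,0,0,-2],[-0.1,0,7,0,0,-2],[-0.1,0,8,0,0,-2],[-0.1,0,8,0,0,-2]],
])

```text
clock: 12.75
tool_pos: [0.4548, 0.1601, 0.0502]
orientation: [180.0, 0.1, 25.7]
force: [-0.7, -0.6, 1.0]
opening: 0.0871
gripper_force: 0.0
```

>>> send_rows([
  [[0,0,0.6,0,0,0],[0,0,1.2,0,0,0],[0,0,1.8,0,0,0],[0,0,1.8,0,0,0]],
])

```text
clock: 13.08
tool_pos: [0.4549, 0.1605, 0.0326]
orientation: [180.0, 0.0, 25.9]
force: [-0.4, -0.4, -0.0]
opening: 0.0875
gripper_force: 0.0
```

Run:
```python
from h import *
o=ctrl.get_obs();print(o['tool_pos'],o['orientation'],o['force'])
snap('scene','s13'); im=cv2.imread('pics/s13.png');p=np.array(o['tool_pos']);r=R.from_euler('xyz',o['orientation'],degrees=True)
for s in(-1,1):
  for d in np.arange(-.01,.1,.01):
    u,v=proj('s13',p+r.apply([0,s*.05,-d]))[0];print(s,round(d,3),int(u),int(v),im[int(v),int(u)],cv2.imread('pics/scene0.png')[int(v),int(u)])
```

```text
[0.45491069 0.16051248 0.03255529] [1.79999119e+02 4.46036967e-02 2.58580968e+01] [-0.42872475 -0.38354385 -0.03204018]
-1 -0.01 196 223 [ 85 118 153] [ 80 113 148]
-1 0.0 196 220 [ 85 119 150] [ 83 123 153]
-1 0.01 196 218 [ 85 122 158] [ 99 143 179]
-1 0.02 195 215 [ 84 122 164] [ 79 114 155]
-1 0.03 195 213 [ 80 116 156] [ 77 112 154]
-1 0.04 195 210 [68 72 73] [ 78 114 154]
-1 0.05 194 207 [ 99 109 111] [ 73 107 149]
-1 0.06 194 205 [86 95 95] [ 68 103 144]
-1 0.07 193 202 [107 119 121] [ 78 113 154]
-1 0.08 193 199 [100 110 111] [ 75 110 153]
-1 0.09 193 197 [112 125 127] [ 73 109 151]
1 -0.01 227 224 [ 74 105 136] [ 74 109 143]
1 0.0 227 222 [ 72 106 137] [ 69 100 131]
1 0.01 227 219 [ 74 111 146] [ 74 107 141]
1 0.02 226 216 [ 81 114 144] [ 78 112 142]
1 0.03 226 214 [ 92 125 155] [103 149 184]
1 0.04 226 211 [145 159 162] [ 78 113 155]
1 0.05 226 209 [141 155 159] [ 74 108 152]
1 0.06 225 206 [130 142 144] [ 79 115 155]
1 0.07 225 203 [141 156 158] [ 77 112 155]
1 0.08 225 200 [136 148 153] [ 67 103 145]
1 0.09 225 198 [43 42 39] [ 62  95 142]
```

>>> send_rows([
  [[0,0,0,0,0,0],[0,0,0,0,0,0],[0,0,0,0,0,0],[0,0,0,0,0,0],[0,0,0,0,0,0],[0,0,0,0,0,0],[0,0,0,0,0,0],[0,0,0,0,0,0]],
], fingers=0)

```text
clock: 13.8
tool_pos: [0.4553, 0.1608, 0.0333]
orientation: [-180.0, -0.0, 25.9]
force: [0.4, 0.9, 0.8]
opening: 0.0399
gripper_force: 0.0
```

>>> send_rows([
  [[0,0,0,0,0,0],[0,0,0,0,0,0],[0,0,0,0,0,0],[0,0,0,0,0,0]],
])

```text
clock: 14.13
tool_pos: [0.4553, 0.1608, 0.0333]
orientation: [-180.0, 0.0, 25.9]
force: [-1.0, 0.6, 0.3]
opening: 0.0131
gripper_force: 0.0
```

>>> send_rows([
  [[0,0,0,0,0,0],[0,0,0,0,0,0],[0,0,0,0,0,0],[0,0,0,0,0,0]],
])

```text
clock: 14.47
tool_pos: [0.4552, 0.1608, 0.0332]
orientation: [180.0, 0.0, 25.9]
force: [0.5, 0.3, 0.4]
opening: 0.0121
gripper_force: 30.0
```

>>> send_rows([
  [[0,0,-1,0,0,0],[0,0,-2,0,0,0],[0,0,-3,0,0,0],[0,0,-5,0,0,0],[0,0,-7,0,0,0],[0,0,-9,0,0,0],[0,0,-12,0,0,0],[0,0,-15,0,0,0]],
])

```text
clock: 15.13
tool_pos: [0.4545, 0.1602, 0.1839]
orientation: [180.0, 0.1, 25.9]
force: [1.3, 1.2, -1.0]
opening: 0.0118
gripper_force: 30.0
```

Run:
```python
from h import *
snap('scene','s14');snap('wrist','w14');o=ctrl.get_obs();print(o['tool_pos'],o['orientation'],o['force'],o['opening'],o['gripper_force'])
red('s14',.26);red('w14',.26)
print(lid('s14b'))
```

```text
[0.45783799 0.1623383  0.18815693] [-179.94714704   -0.4729539    25.94629362] [ 0.25992451  0.05741269 -0.68622823] 0.01139736688408535 29.990140199661255
s14 area 2494 cen [270.8  16.8] rect [[234.0, 0.0], [308.0, 0.0], [308.0, 37.0], [234.0, 37.0]] bgr [ 43.  51. 146.]
  world [[3.5962, 2.262], [3.9446, 1.5491], [2.1629, 0.6705], [1.9386, 1.0979]] mid [2.9106 1.3949]
s14 area 350 cen [438.1   2. ] rect [[372.0, 0.0], [372.29998779296875, -4.599999904632568], [480.1000061035156, 1.7000000476837158], [479.79998779296875, 6.300000190734863]] bgr [ 52.  46. 197.]
  world [[4.2396, 0.9455], [4.6586, 1.0846], [4.5755, -0.0661], [4.2086, -0.1091]] mid [4.4206 0.4637]
s14 area 200 cen [340.8 110.8] rect [[332.6000061035156, 118.69999694824219], [334.3999938964844, 102.30000305175781], [349.1000061035156, 103.9000015258789], [347.29998779296875, 120.4000015258789]] bgr [ 44.  53. 143.]
  world [[0.9109, -0.0424], [1.0728, 0.0199], [1.0824, -0.0364], [0.9213, -0.0928]] mid [ 0.9969 -0.0379]
s14 area 59 cen [203.4 165.2] rect [[202.0, 156.0], [205.0, 156.0], [205.0, 173.0], [202.0, 173.0]] b
[... 302 characters left out ...]
0.4811], [0.2041, -0.4844]] mid [ 0.1936 -0.4537]
w14 area 2379 cen [282.  238.2] rect [[265.0, 195.0], [299.0, 195.0], [299.0, 274.0], [265.0, 274.0]] bgr [ 12.  31. 228.]
  world [[0.4894, 0.1835], [0.4947, 0.1726], [0.4675, 0.159], [0.4619, 0.1705]] mid [0.4784 0.1714]
w14 area 987 cen [281.8 325.8] rect [[266.0, 311.0], [298.0, 311.0], [298.0, 341.0], [266.0, 341.0]] bgr [ 10.  30. 235.]
  world [[0.4481, 0.1635], [0.4535, 0.1524], [0.4417, 0.1465], [0.4362, 0.1579]] mid [0.4449 0.1551]
290 225 [206.1 211.9 217.5 222.6 227.3]
302 231 [211.3 217.2 222.9 228.1 233. ]
326 242 [221.7 227.8 233.7 239.1 244.2]
338 248 [226.9 233.1 239.1 244.6 249.8]
350 253 [232.  238.4 244.5 250.2 255.4]
None
```

Run:
```python
from h import *
b=cv2.imread('pics/w14.png');h=cv2.cvtColor(b,cv2.COLOR_BGR2HSV)
print([ (v,int(((h[v,255:310,0]<8)|(h[v,255:310,0]>170)).__and__(h[v,255:310,1]>150).sum())) for v in range(185,350,4)])
print([h[v,282].tolist() for v in range(334,352,3)])
# picture taken at start of call; pose just before
p=np.array([.4560,.1612,.1870]); ax=np.array([np.cos(np.radians(25.9)),np.sin(np.radians(25.9))])
for v,z in ((195,p[2]-.027+.06),(195,p[2]-.027+.105),(341,p[2]-.027+.105)):
    q=atz('w14',282,v,z);print(v,z,q,(q[:2]-p[:2])@ax)
# same for known pre-grasp picture w12: ends rows 165.9,264.2 key in stand
for v,z in ((165.9,.066),(165.9,.111),(264.2,.111)):
    q=atz('w12',281,v,z);print('w12',v,z,q,(q[:2]-[.4552,.1608])@ax)
```

```text
[(185, 0), (189, 0), (193, 0), (197, 19), (201, 23), (205, 25), (209, 25), (213, 27), (217, 27), (221, 29), (225, 31), (229, 31), (233, 31), (237, 31), (241, 31), (245, 33), (249, 35), (253, 35), (257, 35), (261, 35), (265, 35), (269, 35), (273, 34), (277, 0), (281, 0), (285, 0), (289, 0), (293, 0), (297, 0), (301, 0), (305, 0), (309, 0), (313, 33), (317, 33), (321, 33), (325, 33), (329, 33), (333, 32), (337, 31), (341, 31), (345, 0), (349, 0)]
[[2, 244, 239], [2, 244, 239], [2, 244, 239], [11, 199, 199], [21, 166, 155], [21, 166, 155]]
195 0.22 [0.48399436 0.17409131 0.22      ] 0.03081349018279874
195 0.265 [0.49308544 0.17854924 0.265     ] 0.040938671721589916
341 0.265 [0.44200227 0.15367953 0.265     ] -0.015876723800304825
w12 165.9 0.066 [0.48245094 0.17178764 0.066     ] 0.029313213351525275
w12 165.9 0.111 [0.48875282 0.17445191 0.111     ] 0.036145878130440394
w12 264.2 0.111 [0.43129494 0.14934522 0.111     ] -0.026507453371564692
```

Run:
```python
from h import *
o=ctrl.get_obs();print(o['tool_pos'],o['orientation'])
m=bw([-.045,0,.11])-[.001,0,0]
chain([([m[0],m[1],.18],-4)])
```

```text
[0.4564242  0.16173443 0.18551732] [-179.93195016   -0.27311574   25.91080092]
[ 0.511 -0.204  0.18 ] -4 -> [-11.08  35.29   0.46] [-0.1 -0.2 29.9] rows 8.9
```

>>> send_rows([
  [[-1,3,0,0,0,0],[-2.2,7,0,0,0,6],[-3.5,11,0,0,0,12],[-4.7,15,0,0,0,18],[-6,19,0,0,0,24],[-7.2,23,0,0,0,30],[-8.5,27,0,0,0,30],[-9.7,31,0,0,0,30]],
])

```text
clock: 15.95
tool_pos: [0.5022, -0.1608, 0.182]
orientation: [-180.0, 0.1, -4.1]
force: [1.0, 0.5, -0.6]
opening: 0.0121
gripper_force: 30.0
```

>>> send_rows([
  [[0,0,0,0,0,0],[0,0,0,0,0,0],[0,0,0,0,0,0]],
])

```text
clock: 16.2
tool_pos: [0.5022, -0.1592, 0.1819]
orientation: [-180.0, 0.1, -4.2]
force: [0.7, 0.5, -0.8]
opening: 0.0119
gripper_force: 30.0
```

Run:
```python
from h import *
o=ctrl.get_obs();print(o['tool_pos'],o['orientation'],o['opening'])
m=bw([-.045,0,.11])-[.001,0,0]
chain([([m[0],m[1],.155],-4)])
```

```text
[ 0.50223339 -0.15919217  0.18186686] [-1.79990685e+02  1.38929844e-01 -4.19391950e+00] 0.011876724190716594
[ 0.511 -0.204  0.155] -4 -> [1.21 4.41 2.68] [-0.   0.1 -0.2] rows 1.3
```

>>> send_rows([
  [[0.6,2.2,0,0,0,0],[1.2,4.4,0,0,0,0],[1.2,4.4,1.6,0,0,0],[1.2,4.4,1.6,0,0,0],[1.2,4.4,1.6,0,0,0],[1.2,4.4,1.6,0,0,0]],
])

```text
clock: 16.7
tool_pos: [0.512, -0.2025, 0.1675]
orientation: [180.0, 0.0, -4.0]
force: [0.5, -0.3, -1.0]
opening: 0.012
gripper_force: 30.0
```

Run:
```python
from kf import *
snap('wrist','w15');snap('scene','s15');o=ctrl.get_obs();p=np.array(o['tool_pos']);print(p,o['orientation'],bw([-.045,0,.11]))
# housing corners in wrist image, dark grey on blue: count and bounds of the non-blue blob
b=cv2.imread('pics/w15.png');h=cv2.cvtColor(b,cv2.COLOR_BGR2HSV)
H=np.array([bw([-.045+a,c,.11]) for a,c in((-.025,-.025),(-.025,.025),(.025,.025),(.025,-.025))]);print(proj('w15',H).round(1).tolist())
nb=~((h[...,0]>95)&(h[...,0]<125)&(h[...,1]>120))
for v in range(150,260,8): print(v,''.join('R' if (h[v,u,0]<8 or h[v,u,0]>170) and h[v,u,1]>150 else '.' if not nb[v,u] else '#' for u in range(180,380,3)))
```

```text
[ 0.51242954 -0.20273861  0.16803143] [ 1.79995484e+02 -5.78357927e-02 -4.00517094e+00] [ 0.51196976 -0.20406178  0.11      ]
[[313.6, 243.4], [245.3, 237.6], [249.9, 169.7], [321.6, 176.1]]
150 ...................................................................
158 ...................................................................
166 ...................................................................
174 ........................#######################....................
182 .......................#########################...................
190 .......................########################....................
198 .......................########RRRRRRR#########....................
206 .......................#######RRRRRRRRR#######.....................
214 .......................#######RRRRRRRRR#######.....................
222 ......................########RRRRRRRRR########....................
230 .....................########RRRRRRRRRRR########...................
238 #############################RRRRRRRRRRR###########################
246 #############################RRRRRRRRRRR###########################
254 #############################RRRRRRRRRRR###########################
```

>>> send_rows([
  [[-0.1,0.1,0,0,0,0],[-0.1,0.1,1,0,0,0],[-0.1,0.1,2,0,0,0],[-0.1,0.1,2.6,0,0,0],[-0.1,0.1,2.8,0,0,0]],
])

```text
clock: 17.22
tool_pos: [0.5098, -0.2044, 0.1373]
orientation: [-180.0, 0.2, -4.1]
force: [-0.7, 0.3, -1.5]
opening: 0.0122
gripper_force: 30.0
```

>>> send_rows([
  [[0,0,0.3,0,0,0],[0,0,0.6,0,0,0],[0,0,0.6,0,0,0]],
])

```text
clock: 17.47
tool_pos: [0.5106, -0.2046, 0.1326]
orientation: [-180.0, 0.1, -4.1]
force: [-0.3, -0.7, 0.0]
opening: 0.012
gripper_force: 30.0
```

>>> send_rows([
  [[0,0,0.3,0,0,0],[0,0,0.6,0,0,0],[0,0,0.9,0,0,0],[0,0,0.9,0,0,0]],
])

```text
clock: 17.8
tool_pos: [0.5108, -0.2045, 0.1237]
orientation: [-180.0, 0.0, -4.1]
force: [-1.2, -0.1, -0.6]
opening: 0.0118
gripper_force: 30.0
```

>>> send_rows([
  [[0,0,0.3,0,0,0],[0,0,0.6,0,0,0],[0,0,0.9,0,0,0],[0,0,1.2,0,0,0],[0,0,1.2,0,0,0]],
])

```text
clock: 18.22
tool_pos: [0.5105, -0.2042, 0.1113]
orientation: [-180.0, 0.1, -4.1]
force: [-0.9, 2.5, -1.8]
opening: 0.0122
gripper_force: 30.0
```

>>> send_rows([
  [[0,0,0.2,0,0,0],[0,0,0.4,0,0,0],[0,0,0.4,0,0,0]],
])

```text
clock: 18.47
tool_pos: [0.5106, -0.2043, 0.1078]
orientation: [-180.0, 0.0, -4.1]
force: [-2.7, 3.1, -2.6]
opening: 0.0118
gripper_force: 30.0
```

>>> send_rows([
  [[0,0,0.1,0,0,0],[0,0,0.2,0,0,0],[0,0,0.2,0,0,0]],
])

```text
clock: 18.72
tool_pos: [0.5105, -0.2043, 0.1061]
orientation: [-180.0, 0.0, -4.1]
force: [-3.1, 4.5, 0.1]
opening: 0.0116
gripper_force: 30.0
```

>>> send_rows([
  [[-0.05,-0.08,0,0,0,0],[-0.05,-0.08,0.1,0,0,0],[-0.05,-0.08,0.1,0,0,0]],
])

```text
clock: 18.97
tool_pos: [0.5107, -0.2039, 0.1053]
orientation: [180.0, -0.0, -4.1]
force: [-0.9, 1.7, -1.3]
opening: 0.0119
gripper_force: 30.0
```

>>> send_rows([
  [[0,0,0.1,0,0,0],[0,0,0.1,0,0,0],[0,0,0.1,0,0,0]],
])

```text
clock: 19.22
tool_pos: [0.5108, -0.2039, 0.105]
orientation: [180.0, -0.0, -4.1]
force: [-3.8, 2.2, 6.0]
opening: 0.0122
gripper_force: 30.0
```

>>> send_rows([
  [[0,0,0.1,0,0,0],[0,0,0.1,0,0,0],[0,0,0.1,0,0,0]],
])

```text
clock: 19.47
tool_pos: [0.5109, -0.204, 0.1049]
orientation: [180.0, -0.1, -4.1]
force: [-5.2, 5.0, 13.1]
opening: 0.012
gripper_force: 30.0
```

>>> send_rows([
  [[-0.03,-0.03,-0.05,0,0,2],[-0.03,-0.03,-0.05,0,0,4],[-0.03,-0.03,-0.05,0,0,6],[-0.03,-0.03,-0.05,0,0,8]],
])

```text
clock: 19.8
tool_pos: [0.5112, -0.2032, 0.105]
orientation: [-180.0, -0.1, -12.2]
force: [-3.6, 4.9, 8.7]
opening: 0.0113
gripper_force: 30.0
```

>>> send_rows([
  [[0,0,0,0,0,2],[0,0,0,0,0,4],[0,0,0,0,0,6],[0,0,0,0,0,8]],
])

```text
clock: 20.13
tool_pos: [0.5112, -0.2031, 0.1049]
orientation: [-180.0, -0.1, -20.2]
force: [-3.9, 7.7, 8.3]
opening: 0.0117
gripper_force: 30.0
```

>>> send_rows([
  [[0,0,0,0,0,2],[0,0,0,0,0,4],[0,0,0,0,0,6],[0,0,0,0,0,8]],
])

```text
clock: 20.47
tool_pos: [0.5113, -0.2028, 0.1049]
orientation: [-179.9, -0.1, -28.2]
force: [-2.8, 7.2, 7.7]
opening: 0.0118
gripper_force: 30.0
```

>>> send_rows([
  [[-0.06,-0.05,0,0,0,2],[-0.06,-0.05,0,0,0,4],[-0.06,-0.05,0,0,0,6],[-0.06,-0.05,0,0,0,8]],
])

```text
clock: 20.8
tool_pos: [0.5113, -0.2024, 0.1048]
orientation: [-179.9, -0.1, -36.2]
force: [-1.4, 4.0, 3.6]
opening: 0.0119
gripper_force: 30.0
```

>>> send_rows([
  [[0,0,0,0,0,2],[0,0,0,0,0,4],[0,0,0,0,0,6],[0,0,0,0,0,8]],
])

```text
clock: 21.13
tool_pos: [0.511, -0.2026, 0.1042]
orientation: [-179.9, -0.1, -44.2]
force: [0.4, 2.9, -0.6]
opening: 0.012
gripper_force: 30.0
```

>>> send_rows([
  [[0,0,0,0,0,2],[0,0,0,0,0,4],[0,0,0,0,0,6],[0,0,0,0,0,8]],
])

```text
clock: 21.47
tool_pos: [0.511, -0.2025, 0.1039]
orientation: [-179.9, -0.1, -52.2]
force: [0.0, 2.6, -1.6]
opening: 0.0121
gripper_force: 30.0
```

>>> send_rows([
  [[0,0,0,0,0,-3],[0,0,0,0,0,-6],[0,0,0.1,0,0,-6],[0,0,0.2,0,0,-6],[0,0,0.2,0,0,-6]],
])

```text
clock: 21.88
tool_pos: [0.5106, -0.2027, 0.1017]
orientation: [-180.0, -0.0, -46.2]
force: [0.7, 2.4, -1.8]
opening: 0.0118
gripper_force: 30.0
```

>>> send_rows([
  [[0,0,0.1,0,0,0],[0,0,0.2,0,0,0],[0,0,0.2,0,0,0]],
])

```text
clock: 22.13
tool_pos: [0.5105, -0.2027, 0.0998]
orientation: [-180.0, -0.0, -46.1]
force: [1.5, 1.8, -1.0]
opening: 0.0119
gripper_force: 30.0
```

Dropping in. I'll continue to home (about 0.093).

>>> send_rows([
  [[0,0,0.15,0,0,0],[0,0,0.3,0,0,0],[0,0,0.3,0,0,0]],
])

```text
clock: 22.38
tool_pos: [0.5105, -0.2027, 0.0967]
orientation: [-180.0, -0.0, -46.1]
force: [3.1, 1.7, -1.1]
opening: 0.0114
gripper_force: 30.0
```

>>> send_rows([
  [[0,0,0.1,0,0,0],[0,0,0.2,0,0,0],[0,0,0.2,0,0,0]],
])

```text
clock: 22.63
tool_pos: [0.5104, -0.2027, 0.0948]
orientation: [-180.0, -0.0, -46.1]
force: [3.7, 1.8, 0.2]
opening: 0.0122
gripper_force: 30.0
```

>>> send_rows([
  [[0,0,0.1,0,0,0],[0,0,0.2,0,0,0],[0,0,0.2,0,0,0]],
])

```text
clock: 22.88
tool_pos: [0.5104, -0.2026, 0.0932]
orientation: [-180.0, -0.0, -46.1]
force: [3.0, 2.0, 3.1]
opening: 0.0117
gripper_force: 30.0
```

>>> send_rows([
  [[0,-0.04,0.05,0,0,0],[0,-0.04,0.05,0,0,3],[0,-0.04,0.05,0,0,6],[0,-0.04,0.05,0,0,9],[0,-0.04,0.05,0,0,12],[0,-0.04,0.05,0,0,15],[0,-0.04,0.05,0,0,18]],
])

```text
clock: 23.47
tool_pos: [0.5118, -0.2021, 0.0932]
orientation: [-179.8, -0.1, -64.2]
force: [4.8, 4.9, 5.5]
opening: 0.0121
gripper_force: 30.0
```

>>> send_rows([
  [[0,0,0,0,0,3],[0,0,0,0,0,6],[0,0,0,0,0,9],[0,0,0,0,0,12],[0,0,0,0,0,15],[0,0,0,0,0,18]],
])

```text
clock: 23.97
tool_pos: [0.5119, -0.2021, 0.0932]
orientation: [-179.8, -0.0, -82.2]
force: [4.3, 4.8, 5.4]
opening: 0.0118
gripper_force: 30.0
```

Run:
```python
from h import *
o=ctrl.get_obs();print(o['tool_pos'],o['orientation'],o['force'],o['moment'],o['joint_pos'])
```

```text
[ 0.51194964 -0.20212517  0.09322609] [-1.79819686e+02 -3.41530906e-02 -8.21826524e+01] [4.28338832 4.77942714 5.37199758] [ 1.99538648 -1.81682961  0.19461822] [-1.14651307e+00  1.34829383e+01 -2.26816492e+01  7.00345875e-03
 -5.36519791e+01  8.95977257e+00]
```

>>> send_rows([
  [[0,0,0,0,0,3],[0,0,0,0,0,6],[0,0,0,0,0,9],[0,0,0,0,0,12],[0,0,0,0,0,15],[0,0,0,0,0,17],[0,0,0,0,0,17],[0,0,0,0,0,17]],
])

```text
clock: 24.63
tool_pos: [0.5121, -0.2022, 0.0932]
orientation: [-179.8, 0.0, -99.1]
force: [4.3, 6.0, 3.9]
opening: 0.0117
gripper_force: 30.0
```

Run:
```python
from kf import *
o=ctrl.get_obs();print(o['tool_pos'],o['orientation'],o['force'],o['moment'])
lid('s20'); red('s20',.17)
snap('wrist','w20');red('w20',.171)
```

```text
[ 0.51213874 -0.20223018  0.09323692] [-1.79798488e+02  1.65690599e-02 -9.90584043e+01] [4.32473784 5.97025141 3.94459393] [ 1.87640278 -1.98306781  0.1418112 ]
290 225 [206.1 211.9 217.5 222.6 227.3]
302 231 [211.3 217.2 222.9 228.1 233. ]
326 242 [221.7 227.8 233.7 239.1 244.2]
338 247 [226.9 233.1 239.1 244.6 249.8]
350 253 [232.  238.4 244.5 250.2 255.4]
s20 area 2092 cen [275.5  15.8] rect [[234.0, 0.0], [308.0, 0.0], [308.0, 37.0], [234.0, 37.0]] bgr [ 45.  54. 152.]
  world [[4.2866, 2.7541], [4.6961, 1.9161], [2.6016, 0.8832], [2.3379, 1.3857]] mid [3.4805 1.7348]
s20 area 349 cen [438.3   2. ] rect [[373.0, -0.0], [373.29998779296875, -4.599999904632568], [480.1000061035156, 1.7000000476837158], [479.79998779296875, 6.300000190734863]] bgr [ 54.  49. 204.]
  world [[5.0482, 1.1955], [5.5344, 1.3558], [5.4378, 0.0172], [5.0116, -0.0327]] mid [5.258 0.634]
s20 area 89 cen [331.1 216.5] rect [[327.20001220703125, 222.6999969482422], [328.5, 208.89999389648438], [335.20001220703125, 209.5], [334.0, 223.3000030517578]] bgr [ 34.  38. 148.]
  world [[0.4506, -0.2329], [0.5111, -0.2097], [0.5173, -0.2269], [0.4566, -0.2492]] mid [ 0.4839 -0.2297]
s20 area 50 cen [390.6 293.1] rect [[378.0, 294.0], [378.0, 292.0], [405.0, 292.0], [405.0, 294.0]] bgr [ 52.   62.  168.5]
  world [[0.2715, -0.4262], [0.2769, -0.4245], [0.3044, -0.4729], [0.2988, -0.4744]] mid [ 0.2879 -0.4495]
w20 area 2387 cen [282.1 237.9] rect [[265.0, 195.0], [299.0, 195.0], [299.0, 274.0], [265.0, 274.0]] bgr [ 12.  35. 241.]
  world [[0.5098, -0.2452], [0.4987, -0.2435], [0.5029, -0.2153], [0.5146, -0.2172]] mid [ 0.5065 -0.2303]
w20 area 984 cen [282.1 325.7] rect [[266.0, 311.0], [298.0, 311.0], [298.0, 342.0], [266.0, 342.0]] bgr [ 10.  34. 244.]
  world [[0.5167, -0.2028], [0.5053, -0.201], [0.5072, -0.1883], [0.5189, -0.1902]] mid [ 0.5121 -0.1956]
```

>>> send_rows([
  [[0,0,0,0,0,0],[0,0,0,0,0,0],[0,0,0,0,0,0],[0,0,0,0,0,0],[0,0,0,0,0,0],[0,0,0,0,0,0],[0,0,0,0,0,0],[0,0,0,0,0,0]],
], fingers=0.8)

```text
clock: 25.4
tool_pos: [0.5101, -0.2025, 0.0922]
orientation: [180.0, -0.0, -99.1]
force: [0.7, 0.2, 0.5]
opening: 0.0594
gripper_force: 0.0
```

>>> send_rows([
  [[0,0,-1,0,0,0],[0,0,-3,0,0,0],[0,0,-5,0,0,0],[0,0,-8,0,0,0],[0,0,-11,0,0,0],[0,0,-13,0,0,0],[0,0,-13,0,0,0],[0,0,-13,0,0,0]],
])

```text
clock: 26.07
tool_pos: [0.511, -0.2025, 0.2243]
orientation: [-179.8, 0.0, -99.1]
force: [-0.2, 0.4, 0.2]
opening: 0.0703
gripper_force: 0.0
```

Run:
```python
from kf import *
o=ctrl.get_obs();print(o['tool_pos'],o['orientation'],o['force'],o['opening'])
lid('s21'); snap('wrist','w21')
kfit('w21',[.512,-.204,np.radians(-99)],.066);kfit('s21',[.512,-.204,np.radians(-99)],.066)
```

```text
[ 0.51095067 -0.20246181  0.22434819] [-1.79799042e+02  2.18488452e-02 -9.90922232e+01] [-0.21687704  0.39354075  0.16533048] 0.07026726950341
290 225 [206.1 211.9 217.5 222.6 227.3]
302 231 [211.3 217.2 222.9 228.1 233. ]
326 242 [221.7 227.8 233.7 239.1 244.2]
338 248 [226.9 233.1 239.1 244.6 249.8]
350 253 [232.  238.4 244.5 250.2 255.4]
w21 [ 0.5106 -0.2046] -97.5 cost 0.24
s21 [ 0.5121 -0.2026] -112.4 cost 0.288
```

```bash
python3 -c "
from plant import ctrl
print(ctrl.close_job())"
```

```text
the job is handed in; nothing more can be done
None
```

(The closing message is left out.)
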